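# Open the screw press whose thread runs nobody knows which way

## Robot

A 7-joint arm with a two-finger parallel gripper is mounted at the origin on the work surface. World frame = base frame: x ahead of the robot, y to its left, z up, the work surface at z = 0. Lengths are in m, angles in rad, forces in N, time in s.
With the tool pointing down it reaches from about 0.425 to 1.025 m from the base axis. Payload 9.4 kg.
Tool frame: the origin (TCP) lies on the centre line of the jaws, within the pads' length; the fingertips stand ahead of it and the grasp point (between the pads) is the TCP (finger_overhang is the z of the fingertips in the tool frame, in m); z points along the fingers, y is the line along which they close (so a half turn about z gives the same grasp; the last joint's range is limited). The gripper opens to 85 mm and grips with 20 to 120 N. Pads are 22 mm wide; open, the fingers measure 114 mm over their backs; the gripper's body (76 mm by 85 mm) begins 54 mm behind the grasp point. The pads swing forward as they close: fully open they stand 13 mm farther back than shut.
Start: joints at [1.121, 0.599, -0.003, 1.599, 0.002, 0.943, -0.08], TCP at [0.264, -0.675, 0.25] pointing down, gripper open.
Joint ranges: [-2.57, 2.57], [-0.35, 1.97], [-1.29, 1.29], [0.11, 2.56], [-1.05, 4.19], [0.11, 1.86], [-2.63, 2.63]. Speed limits (rad/s): [2.22, 2.22, 3.01, 3.01, 3.14, 3.14, 3.14].

## Interface

Orientations are given as [roll, pitch, yaw] about the fixed x, y, z axes, in that order (R = Rz(yaw) Ry(pitch) Rx(roll)).
In Python, from bench import * gives the robot as it stands. The module is installed in compiled form; this text tells all that it offers.
- The arm moves only by the shell command python3 -m jog 'ROWS' [FORCE]. ROWS is JSON, a list of rows, each an object with "dr": the turn, a rotation vector about the tool's x, y, z in degrees, a list of three; "slide": the shift along the tool's x, y, z in cm, a list of three; "jaw": the finger opening in cm, from 0 to 8.54. In form: [{"dr": [wx, wy, wz], "slide": [x, y, z], "jaw": jaw}, ...]. A call has 1 to 10 rows; each row is the pose to reach, as a shift and turn from the pose commanded when the call began, along the tool's axes at that moment; what a row does not reach only later rows make up. A row lasts 1/12 s, in which the tool goes at most 41.7 mm and 7.16 degrees, less where a joint would pass 70% of its speed; a pose out of reach is approached as far as the arm can. A call with a gripper value outside its range is refused whole. The fingers move at their own pace and stop on an object; FORCE is the grip in N (left out, the last holds). Time passes only in rows, so rows that repeat a pose let the fingers close. It gives the time, the measured TCP pose, the force, the opening and the grip force at its end, in the units of the state.
- observe(): the state, without advancing time (a new reading comes with each control period).
- grab_frame(name): name is "side" or "top"; returns the picture (480x640x3 uint8, red, green, blue); there is no depth.
- get_calibration(name): a dict with "K" (3x3 intrinsics, pixels), "D" ([k1, k2, p1, p2, k3] as OpenCV has them; the pictures are not rectified), "world_from_camera" (4x4, takes a point from camera to world coordinates). Camera axes: x right, y down, z forward; pixel columns grow to the right and rows downward; lengths in m; the calibration is good to about 2 mm. A picture is of the moment at which its call begins. get_calibration takes no time and is no camera call.
- close_job(): hands the job in; it is judged then, once.
The state is a dict: "t": time; "qpos": joint angles; "qvel": joint speeds; "joint_torque": joint torques, N m; "ee_pos": TCP position; "eef_rot": TCP orientation; "force": force on the tool from outside, world axes, zero at the start; "moment": the same for the moment, N m; "width": opening from 0.0 (shut) to 1.0 (fully open); "grip_force": force on a finger pad.
Only numpy, scipy, OpenCV 4.12 (cv2) and the standard library are available. Lean on these libraries where they do the work, as an engineer would, in place of code of your own. Each camera call takes 0.05 s, during which the arm holds its last target. There are 200 camera calls.

## Task

The small screw press standing on the large cutting board is screwed shut, and its thread may be right- or left-handed: try its bar gently, feel which way gives, and do not force the press harder shut. Then, past the play in the bar, open it until the pressing plate stands 8 mm above the pad, ready for the next piece, and let go. Leave the spare press beside it shut, and do not push the other things on the table about.

Things in the scene. Friction and masses are not known exactly. Their poses are not given: they have to be found in the camera images.
- board: fixed wooden cutting board 240 x 240 x 12 mm; origin under its middle, z up. In its middle, on the screw's axis and square to it, stands the press to open: grey bed 150 x 190 x 24 mm with a rubber pad, steel columns at y = +-80 mm, crosshead 50 x 200 mm with its top 152 mm above the table. A spare press, alike, stands on a small board at x = 100, y = 320 mm: leave it.
- axis (a point): middle of the press's turning bar, on the screw's vertical axis, 217 mm above the table (it does not rise); axes as the board's. The bar is a level steel rod 14 mm thick, 207 mm long over its black end balls (23 mm thick), hub 38 mm across, 26 mm high; the stem in the hub rises from 25 mm above it. At the start the bar points within 0.3 rad of x. It stays where it is let go.
- spare_axis (a point): the like point of the spare press beside it, on a small brown board: 217 mm above the table. Its bar is not to be turned.
- plate_1 (a joint): height in m of the pressing plate of one of the two presses above its shut place on the pad: 0 shut, at most 0.018. Which press stands on the board differs from run to run. On either, the bar has 0.9 rad of free play on the screw (within 0.45 rad of the board's x at first), where it swings almost freely (0.03 N m) and the plate stays still.
- plate_2 (a joint): height in m of the pressing plate of one of the two presses above its shut place on the pad: 0 shut, at most 0.018. On either press, past the play one way turns the screw against an even drag of about 0.3 N m (4 N at 70 mm) and lifts the plate 24 mm per full turn (8 mm for 120 degrees); the other way meets a firm stop, as the press is shut. One press is right-handed, the other left-handed, alike to look at.
- nut_1 (a joint): turn in rad by which the nut of the press of plate_1 has been wrenched round in the crosshead by forcing the bar the shutting way: 0 at the start and for as long as the push on the bar, past the play, stays under about 15 N at 70 mm; from about 20 to 30 N on (2.4 N m about the axis) it slips, which must not happen
- nut_2 (a joint): the same for the press of plate_2
- weight: bystander near the press: black steel pattern weight 130 x 45 x 40 mm with a knob (81 mm high in all); origin under its centre
- jar: bystander near the press: closed jar 60 mm across, 80 mm high; origin under its centre
- die: bystander: steel band cutting die, about 145 x 54 x 30 mm; origin under its middle

How it is judged:
At the end, for the whole second after the job is handed in: the pressing plate of the press on the board stands still 8 mm above its shut place, give or take 1.5 mm, and the spare press is shut (((value of joint plate_1 between 0.0065 and 0.0095 m and velocity of joint plate_1 between -0.002 and 0.002 m/s and value of joint plate_2 below 0.001 m) or (value of joint plate_2 between 0.0065 and 0.0095 m and velocity of joint plate_2 between -0.002 and 0.002 m/s and value of joint plate_1 below 0.001 m))); the robot touches nothing.
It fails at once if a press was forced harder shut: its nut was wrenched round by more than 0.2 rad (value of joint any of nut_1, nut_2 above 0.2 rad).
It fails at once if the spare press was opened instead (distance between the grasp point and spare_axis below 0.12 m and ((velocity of joint plate_1 above 0.0005 m/s and value of joint plate_1 above 0.001 m) or (velocity of joint plate_2 above 0.0005 m/s and value of joint plate_2 above 0.001 m))).
It fails at once if a bystander was pushed more than 30 mm (distance of any of weight, jar, die from where it was at the start of the episode above 0.03 m).
It also fails if it takes over 72 s, if anything falls off the work surface, if the arm or the gripper's body presses on something with over 40 N, if the wrist force passes 120 N, or if a joint passes its speed limit or range.

## Working session

There is one attempt and no reset: what is moved stays moved. The work goes in short steps, Python scripts to look and compute and a shell command to move; the robot and the scene stay as the last step left them, time stands still between calls to the robot, and variables do not carry over. Pictures are saved under pics/ and viewed, at most 10 in all, crops included, and the job is handed in when it is done.

```bash
mkdir -p pics; python3 - <<'E'
from bench import *
import cv2
for n in("side","top"):
    cv2.imwrite(f"pics/{n}0.png",grab_frame(n)[:,:,::-1])
    c=get_calibration(n);print(n,c)
print(observe())
E
```

```text
side {'K': array([[509.52466079,   0.        , 326.85717162],
       [  0.        , 509.52466079, 241.06115921],
       [  0.        ,   0.        ,   1.        ]]), 'D': array([-0.04346874,  0.        ,  0.        ,  0.        ,  0.        ]), 'world_from_camera': array([[-0.7677245 ,  0.52197048, -0.37167985,  0.93979062],
       [ 0.64076466,  0.62134048, -0.45095083,  0.31444814],
       [-0.00444329, -0.58436531, -0.81147855,  0.87300056],
       [ 0.        ,  0.        ,  0.        ,  1.        ]])}
top {'K': array([[537.81183503,   0.        , 323.95438653],
       [  0.        , 537.81183503, 238.18955399],
       [  0.        ,   0.        ,   1.        ]]), 'D': array([-0.12065378,  0.        ,  0.        ,  0.        ,  0.        ]), 'world_from_camera': array([[ 0.01012796, -0.98028909,  0.19730868,  0.37738422],
       [-0.99994613, -0.00948093,  0.00422364, -0.09030922],
       [-0.00226971, -0.19734083, -0.98033231,  1.26885227],
       [ 0.        ,  0.        ,  0.        ,  1.        ]])}
{'t': 0.1, 'qpos': array([ 1.12127836,  0.60004689, -0.00251596,  1.60004308,  0.00179704,
        0.94291527, -0.07982025]), 'qvel': array([-0.00031179, -0.00188142, -0.00089113, -0.00152159,  0.0008545 ,
       -0.00016208, -0.00047216]), 'joint_torque': array([ 6.27151065e-03, -7.77990103e+01,  1.57082476e+00, -2.58624923e+01,
        1.27297299e-02,  5.56779923e-03, -5.88986268e-05]), 'ee_pos': array([ 0.26390654, -0.67483777,  0.24950485]), 'eef_rot': array([-3.14018933e+00,  1.44446412e-04,  3.72831925e-01]), 'force': array([ 0.36524202, -0.0933263 , -0.51231065]), 'moment': array([ 0.00797678, -0.00122815,  0.00569179]), 'grip_force': 0.0, 'width': 0.9953269095145039}
```

View pics/top0.png

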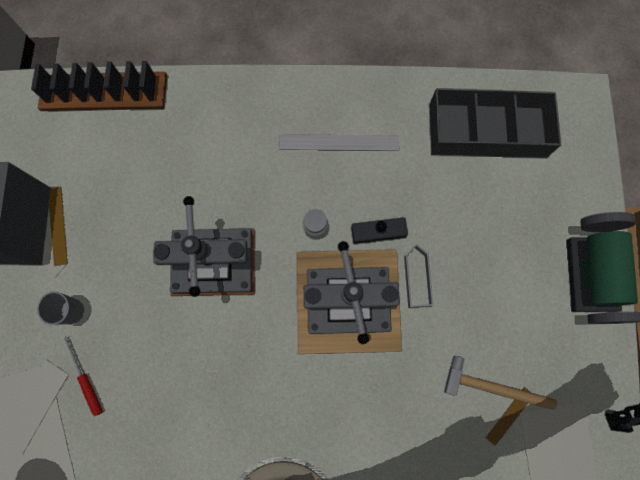

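View pics/side0.png

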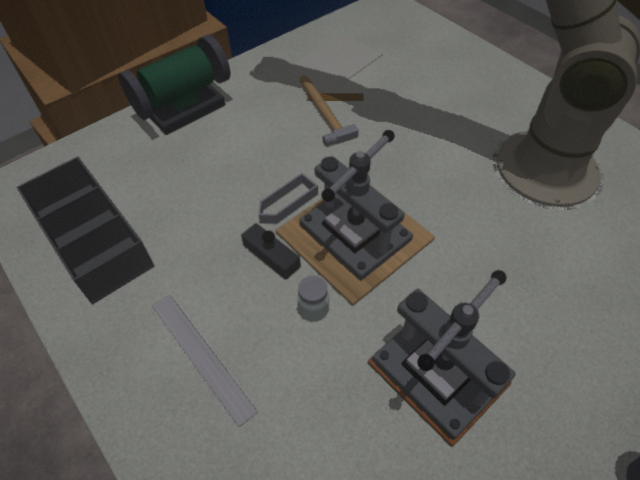

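Top view: press on the large board has its bar balls at (343,246) and (363,338), with the hub at (353,292). The spare's hub is at (191,244). Side view: the board press's hub is at (360,161), with balls at (388,135) and (328,195).

```bash
cat > h.py <<'E'
from bench import *
import cv2,numpy as np
def up(n,px,z):
    c=get_calibration(n);T=c["world_from_camera"]
    q=cv2.undistortPoints(np.array([[px]],float),c["K"],c["D"])[0,0]
    d=T[:3,:3]@[q[0],q[1],1];o=T[:3,3]
    return (o+d*(z-o[2])/d[2])[:2]
E
python3 - <<'E'
from h import *
import bench
np.set_printoptions(precision=4,suppress=True)
for n,a,b in(("top",(343,246),(363,338)),("side",(388,135),(328,195))):
    A,B=up(n,a,.217),up(n,b,.217);d=A-B
    print(n,A,B,(A+B)/2,np.linalg.norm(d),np.degrees(np.arctan2(d[1],d[0])))
C=[up("top",p,.012) for p in((297,252),(400,250),(402,352),(298,354))]
print("board",C,np.mean(C,0))
print("spare",up("top",(189,201),.217),up("top",(195,291),.217))
print([k for k in dir(bench) if 'over' in k], getattr(bench,'finger_overhang',None))
E
```

```text
top [ 0.5736 -0.1238] [ 0.3931 -0.1632] [ 0.4834 -0.1435] 0.18471317375563787 12.307163760259883
side [ 0.3951 -0.1642] [ 0.5761 -0.1228] [ 0.4856 -0.1435] 0.1856552665479635 -167.1184559758476
board [array([ 0.5963, -0.0213]), array([ 0.6034, -0.266 ]), array([ 0.3647, -0.2674]), array([ 0.3583, -0.028 ])] [ 0.4807 -0.1457]
spare [0.6639 0.1905] [0.4803 0.1676]
['finger_overhang'] 0.019
```

```bash
python3 -m jog '[{"dr":[0,0,0],"slide":[0,0,-4],"jaw":3.5},{"dr":[0,0,0],"slide":[0,0,-8],"jaw":3.5},{"dr":[0,0,2],"slide":[3,-2.6,-8],"jaw":3.5},{"dr":[0,0,4],"slide":[6,-5.2,-8],"jaw":3.5},{"dr":[0,0,6],"slide":[9,-7.8,-8],"jaw":3.5},{"dr":[0,0,8.9],"slide":[12,-10.4,-8],"jaw":3.5},{"dr":[0,0,8.9],"slide":[15,-13,-8],"jaw":3.5},{"dr":[0,0,8.9],"slide":[18,-15.6,-8],"jaw":3.5},{"dr":[0,0,8.9],"slide":[21,-18.2,-8],"jaw":3.5},{"dr":[0,0,8.9],"slide":[24,-20.8,-8],"jaw":3.5}]'
python3 - <<'E'
from bench import *
s=observe();print(s["qpos"],s["ee_pos"],s["eef_rot"])
E
```

```text
t: 0.93
ee_pos: [0.4122, -0.3921, 0.3301]
eef_rot: [-3.141, 0.0, 0.217]
force: [0.9, 0.2, -0.2]
width: 0.411
grip_force: 0.0
[ 0.67450155  0.32671344 -0.01846333  1.86806657  0.00735978  0.94727804
 -0.70067577] [ 0.41218188 -0.39213809  0.33010348] [-3.14131709e+00  2.95176058e-04  2.17405693e-01]
```

```bash
python3 -m jog '[{"dr":[0,0,0],"slide":[2.4,-2.8,0],"jaw":3.5},{"dr":[0,0,0],"slide":[4.8,-5.6,0],"jaw":3.5},{"dr":[0,0,0],"slide":[7.2,-8.4,0],"jaw":3.5},{"dr":[0,0,0],"slide":[9.6,-11.2,0],"jaw":3.5},{"dr":[0,0,0],"slide":[12,-14,0],"jaw":3.5},{"dr":[0,0,0],"slide":[14.4,-16.8,0],"jaw":3.5},{"dr":[0,0,0],"slide":[16.8,-19.6,0],"jaw":3.5},{"dr":[0,0,0],"slide":[19.4,-22.7,0],"jaw":3.5},{"dr":[0,0,0],"slide":[19.4,-22.7,3.5],"jaw":3.5},{"dr":[0,0,0],"slide":[19.4,-22.7,7],"jaw":3.5}]'
python3 - <<'E'
from h import *
s=observe();print(s["qpos"],s["ee_pos"],s["eef_rot"])
a=grab_frame("side")[60:300,200:520,::-1];b=grab_frame("top")[160:400,220:460,::-1]
cv2.imwrite("pics/c1.png",np.hstack([cv2.resize(a,(460,345)),cv2.resize(b,(340,345))]))
E
```

```text
t: 1.77
ee_pos: [0.5545, -0.1275, 0.2608]
eef_rot: [3.141, -0.005, 0.223]
force: [0.0, -0.8, -0.4]
width: 0.412
grip_force: 0.0
[ 0.20895135  0.40067549 -0.11305839  1.94893454  0.06078325  0.79043145
 -1.28607269] [ 0.55452776 -0.12750239  0.26082675] [ 3.14085043 -0.00478125  0.22252741]
```

View pics/c1.png

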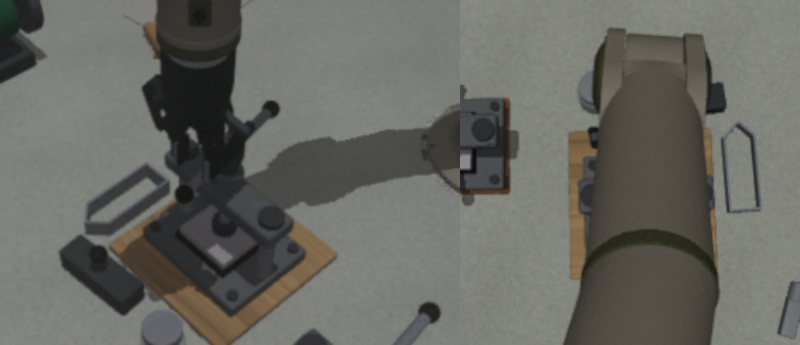

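The crop shows the fingers above the bar between the hub and the far ball (crop pixel 185,193). They look to be on either side of the bar, so I'm descending gently.

```bash
python3 -m jog '[{"dr":[0,0,0],"slide":[0,0,1],"jaw":3.5},{"dr":[0,0,0],"slide":[0,0,2],"jaw":3.5},{"dr":[0,0,0],"slide":[0,0,2],"jaw":3.5}]'
python3 -m jog '[{"dr":[0,0,0],"slide":[0,0,1],"jaw":3.5},{"dr":[0,0,0],"slide":[0,0,2.4],"jaw":3.5},{"dr":[0,0,0],"slide":[0,0,2.4],"jaw":3.5}]'
python3 -c "
from bench import *
s=observe();print(s['force'],s['moment'],s['eef_rot'])"
```

```text
t: 2.12
ee_pos: [0.552, -0.1311, 0.2398]
eef_rot: [-3.142, 0.001, 0.216]
force: [-0.8, 1.4, 0.2]
width: 0.41
grip_force: 0.0
t: 2.37
ee_pos: [0.5516, -0.1308, 0.2149]
eef_rot: [-3.141, 0.001, 0.217]
force: [0.6, 1.6, -0.1]
width: 0.408
grip_force: 0.0
[ 0.62942071  1.64607819 -0.11637322] [-0.03019977  0.0140119   0.02701182] [-3.14107487e+00  1.48501053e-03  2.16962321e-01]
```

```bash
python3 -m jog '[{"dr":[0,0,-4],"slide":[-0.02,-0.49,0],"jaw":3.5},{"dr":[0,0,-8],"slide":[-0.07,-0.97,0],"jaw":3.5},{"dr":[0,0,-8],"slide":[-0.07,-0.97,0],"jaw":3.5}]'
for i in 1; do python3 -m jog '[{"dr":[0,0,-2],"slide":[0,-0.24,0],"jaw":3.5},{"dr":[0,0,-4],"slide":[-0.02,-0.49,0],"jaw":3.5},{"dr":[0,0,-4],"slide":[-0.02,-0.49,0],"jaw":3.5}]'; done
python3 -m jog '[{"dr":[0,0,-2],"slide":[0,-0.24,0],"jaw":3.5},{"dr":[0,0,-2],"slide":[0,-0.24,0],"jaw":3.5},{"dr":[0,0,-2],"slide":[0,-0.24,0],"jaw":3.5}]'
```

```text
t: 2.62
ee_pos: [0.5496, -0.1207, 0.2169]
eef_rot: [-3.142, -0.001, 0.361]
force: [-0.6, 0.0, 0.5]
width: 0.407
grip_force: 0.0
t: 2.87
ee_pos: [0.5476, -0.1165, 0.2166]
eef_rot: [3.141, -0.0, 0.429]
force: [0.4, 0.2, -0.1]
width: 0.408
grip_force: 0.0
t: 3.12
ee_pos: [0.5465, -0.1145, 0.2163]
eef_rot: [-3.142, 0.0, 0.462]
force: [-0.2, 0.5, -0.1]
width: 0.408
grip_force: 0.0
```

```bash
for i in 1; do 
python3 -m jog '[{"dr":[0,0,-2],"slide":[0,-0.24,0],"jaw":3.5},{"dr":[0,0,-2],"slide":[0,-0.24,0],"jaw":3.5},{"dr":[0,0,-2],"slide":[0,-0.24,0],"jaw":3.5}]'
python3 -m jog '[{"dr":[0,0,-2],"slide":[0,-0.24,0],"jaw":3.5},{"dr":[0,0,-2],"slide":[0,-0.24,0],"jaw":3.5},{"dr":[0,0,-2],"slide":[0,-0.24,0],"jaw":3.5}]'
done 2>&1 | grep -E "ee_pos|rot|force:"
```

```text
ee_pos: [0.5454, -0.1123, 0.2162]
eef_rot: [-3.141, 0.0, 0.497]
force: [0.1, 0.5, 0.0]
grip_force: 0.0
ee_pos: [0.5443, -0.1101, 0.2163]
eef_rot: [-3.141, 0.0, 0.532]
force: [-0.4, 0.4, 0.6]
grip_force: 0.0
```

```bash
python3 -m jog '[{"dr":[0,0,-1.5],"slide":[0,-0.18,0],"jaw":3.5},{"dr":[0,0,-1.5],"slide":[0,-0.18,0],"jaw":3.5},{"dr":[0,0,-1.5],"slide":[0,-0.18,0],"jaw":3.5}]'; python3 -c "
from bench import *
s=observe();print(s['force'],s['moment'])"
```

```text
t: 3.87
ee_pos: [0.5434, -0.1086, 0.2162]
eef_rot: [-3.141, 0.0, 0.558]
force: [-0.1, 0.3, 0.3]
width: 0.408
grip_force: 0.0
[-0.11701563  0.34475938  0.25848804] [-0.04203554 -0.00703515  0.01805925]
```

```bash
python3 -m jog '[{"dr":[0,0,-1.5],"slide":[0,-0.18,0],"jaw":3.5},{"dr":[0,0,-1.5],"slide":[0,-0.18,0],"jaw":3.5},{"dr":[0,0,-1.5],"slide":[0,-0.18,0],"jaw":3.5}]'|grep -E "rot|^force"
```

```text
eef_rot: [-3.141, 0.0, 0.584]
force: [-0.1, 0.8, 0.2]
```

```bash
python3 -m jog '[{"dr":[0,0,-1.5],"slide":[0,-0.18,0],"jaw":3.5},{"dr":[0,0,-1.5],"slide":[0,-0.18,0],"jaw":3.5},{"dr":[0,0,-1.5],"slide":[0,-0.18,0],"jaw":3.5}]'|grep -E "rot|^force"
```

```text
eef_rot: [-3.141, -0.0, 0.611]
force: [-0.2, -0.7, 0.4]
```

```bash
python3 -m jog '[{"dr":[0,0,-1.5],"slide":[0,-0.18,0],"jaw":3.5},{"dr":[0,0,-1.5],"slide":[0,-0.18,0],"jaw":3.5},{"dr":[0,0,-1.5],"slide":[0,-0.18,0],"jaw":3.5}]'|grep -E "rot|^force"
```

```text
eef_rot: [3.141, -0.0, 0.636]
force: [1.0, -0.9, -0.5]
```

```bash
python3 -m jog '[{"dr":[0,0,-1],"slide":[0,-0.12,0],"jaw":3.5},{"dr":[0,0,-1],"slide":[0,-0.12,0],"jaw":3.5},{"dr":[0,0,-1],"slide":[0,-0.12,0],"jaw":3.5}]'|grep -E "rot|^force"
```

```text
eef_rot: [3.14, -0.0, 0.654]
force: [1.6, -4.3, -0.4]
```

```bash
python3 -m jog '[{"dr":[0,0,-1],"slide":[0,-0.12,0],"jaw":3.5},{"dr":[0,0,-1],"slide":[0,-0.12,0],"jaw":3.5},{"dr":[0,0,-1],"slide":[0,-0.12,0],"jaw":3.5}]'|grep -E "rot|^force"
```

```text
eef_rot: [3.139, -0.0, 0.67]
force: [2.9, -7.3, -1.3]
```

```bash
python3 -m jog '[{"dr":[0,0,-1],"slide":[0,-0.12,0],"jaw":3.5},{"dr":[0,0,-1],"slide":[0,-0.12,0],"jaw":3.5},{"dr":[0,0,-1],"slide":[0,-0.12,0],"jaw":3.5}]'|grep -E "rot|^force"
python3 - <<'E'
from h import *
a=grab_frame("side")[60:300,200:520,::-1]
cv2.imwrite("pics/c2.png",cv2.resize(a,(800,600)))
E
```

```text
eef_rot: [3.138, -0.0, 0.687]
force: [3.3, -10.4, -3.2]
```

View pics/c2.png

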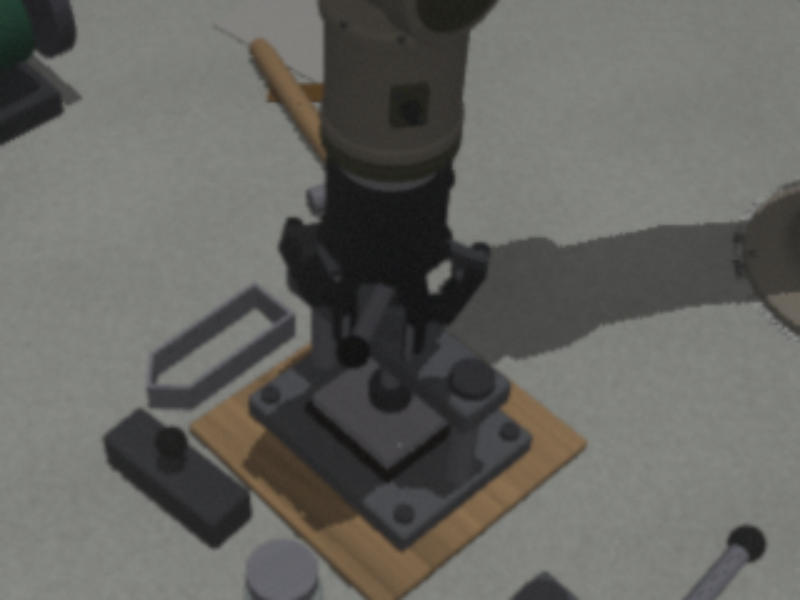

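Force climbs about 3 N per degree to 11 N with no plateau, so counter-clockwise is the shutting way and clockwise opens it. The picture shows the far ball at crop (353,351). I'll back off, lift and turn the wrist half round, so there is room for the full clockwise sweep.

```bash
python3 -m jog '[{"dr":[0,0,4],"slide":[0,0.5,0],"jaw":3.5},{"dr":[0,0,9],"slide":[-0.1,1.1,0],"jaw":3.5},{"dr":[0,0,9],"slide":[-0.1,1.1,0],"jaw":3.5},{"dr":[0,0,9],"slide":[-0.1,1.1,-3],"jaw":3.5},{"dr":[0,0,9],"slide":[-0.1,1.1,-6],"jaw":3.5},{"dr":[0,0,9],"slide":[-0.1,1.1,-9],"jaw":3.5},{"dr":[0,0,9],"slide":[-0.1,1.1,-9],"jaw":3.5}]'
python3 - <<'E'
from h import *
s=observe();print(s["qpos"],s["ee_pos"],s["eef_rot"])
b=up("side",(341.2,200.4),.217);d=b-[.4845,-.1435];print(b,np.linalg.norm(d),np.degrees(np.arctan2(d[1],d[0])))
E
```

```text
t: 6.0
ee_pos: [0.5464, -0.1099, 0.3115]
eef_rot: [3.137, -0.006, 0.535]
force: [1.2, 0.1, 0.1]
width: 0.411
grip_force: 0.0
[ 0.25987595  0.33531536 -0.21740722  1.91147659  0.09144371  0.89685097
 -1.03785435] [ 0.54642623 -0.10985899  0.3114818 ] [ 3.13721811 -0.00586485  0.53536946]
[ 0.56677909 -0.09933459] 0.09338325078962416 28.22581956475604
```

```bash
R='70 deg'; for i in 1 2; do python3 -m jog '[{"dr":[0,0,-7],"slide":[0,0,0],"jaw":3.5},{"dr":[0,0,-14],"slide":[0,0,0],"jaw":3.5},{"dr":[0,0,-21],"slide":[0,0,0],"jaw":3.5},{"dr":[0,0,-28],"slide":[0,0,0],"jaw":3.5},{"dr":[0,0,-35],"slide":[0,0,0],"jaw":3.5},{"dr":[0,0,-42],"slide":[0,0,0],"jaw":3.5},{"dr":[0,0,-49],"slide":[0,0,0],"jaw":3.5},{"dr":[0,0,-56],"slide":[0,0,0],"jaw":3.5},{"dr":[0,0,-63],"slide":[0,0,0],"jaw":3.5},{"dr":[0,0,-70],"slide":[0,0,0],"jaw":3.5}]' | grep -E "pos|rot"; done
python3 - <<'E'
from h import *
s=observe();print(s["qpos"],s["ee_pos"],s["eef_rot"])
E
```

```text
ee_pos: [0.5441, -0.1098, 0.306]
eef_rot: [-3.141, -0.0, 1.763]
ee_pos: [0.5441, -0.1099, 0.3061]
eef_rot: [3.142, -0.0, 2.985]
[ 0.68502803  0.43687706 -0.82205772  1.89325566  0.38330173  0.97633724
  1.10413657] [ 0.54409471 -0.10986473  0.30611083] [ 3.14155016e+00 -3.58329625e-04  2.98490763e+00]
```

```bash
python3 -m jog '[{"dr":[0,0,-7],"slide":[0,0,0],"jaw":3.5},{"dr":[0,0,-14],"slide":[0,0,0],"jaw":3.5},{"dr":[0,0,-21],"slide":[0,0,0],"jaw":3.5},{"dr":[0,0,-28],"slide":[0,0,0],"jaw":3.5},{"dr":[0,0,-35],"slide":[0,0,0],"jaw":3.5},{"dr":[0,0,-37],"slide":[0,0,2],"jaw":3.5},{"dr":[0,0,-37],"slide":[0,0,4.5],"jaw":3.5},{"dr":[0,0,-37],"slide":[0,0,4.5],"jaw":3.5}]'
python3 - <<'E'
from h import *
s=observe();print(s["qpos"],s["ee_pos"],s["eef_rot"])
a=grab_frame("side")[60:300,200:520,::-1]
cv2.imwrite("pics/c3.png",cv2.resize(a,(800,600)))
E
```

```text
t: 8.33
ee_pos: [0.5422, -0.1106, 0.2577]
eef_rot: [3.138, -0.004, -2.659]
force: [-0.3, -0.8, -1.2]
width: 0.407
grip_force: 0.0
[ 0.75049939  0.54098062 -0.95151094  1.94521479  0.54301407  0.94199537
  1.5829847 ] [ 0.54224532 -0.11062992  0.25771809] [ 3.13827459 -0.0043504  -2.65928115]
```

View pics/c3.png

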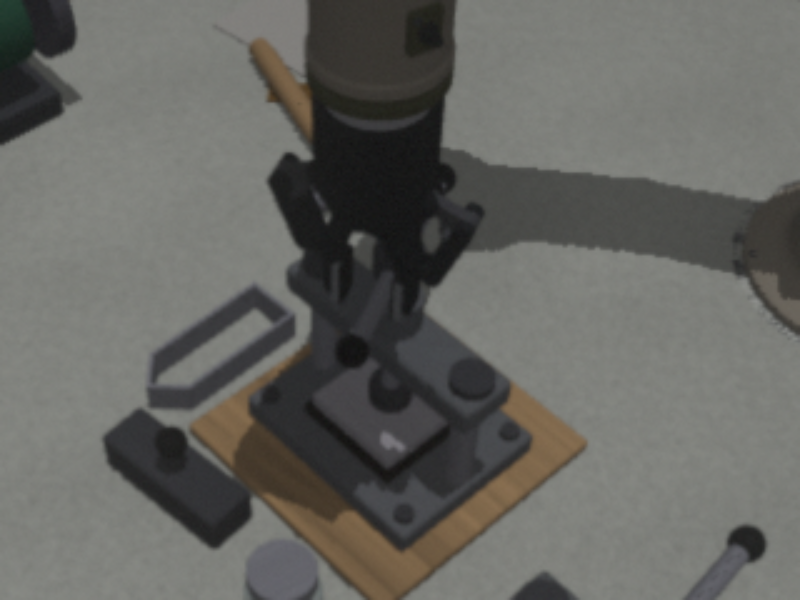

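The fingers straddle the bar, at crop (345,280) and (405,290). The ball is still at (352,351). Descending, then sweeping clockwise through the play.

```bash
python3 -m jog '[{"dr":[0,0,0],"slide":[-0.3,0,1.5],"jaw":3.5},{"dr":[0,0,0],"slide":[-0.3,0,3],"jaw":3.5},{"dr":[0,0,0],"slide":[-0.3,0,4.2],"jaw":3.5},{"dr":[0,0,0],"slide":[-0.3,0,4.2],"jaw":3.5}]'
python3 -m jog '[{"dr":[0,0,5],"slide":[0.03,-0.61,0],"jaw":3.5},{"dr":[0,0,10],"slide":[0.11,-1.22,0],"jaw":3.5},{"dr":[0,0,15],"slide":[0.24,-1.81,0],"jaw":3.5},{"dr":[0,0,20],"slide":[0.42,-2.39,0],"jaw":3.5},{"dr":[0,0,25],"slide":[0.66,-2.96,0],"jaw":3.5},{"dr":[0,0,30],"slide":[0.94,-3.5,0],"jaw":3.5},{"dr":[0,0,35],"slide":[1.27,-4.01,0],"jaw":3.5},{"dr":[0,0,40],"slide":[1.64,-4.5,0],"jaw":3.5},{"dr":[0,0,40],"slide":[1.64,-4.5,0],"jaw":3.5}]'
python3 -c "
from h import *
s=observe();p=s['ee_pos'][:2]-[.4845,-.1435];print(np.hypot(*p),np.degrees(np.arctan2(p[1],p[0])),s['qpos'])"
```

```text
t: 8.72
ee_pos: [0.5464, -0.109, 0.2177]
eef_rot: [3.14, -0.002, -2.661]
force: [-1.1, 0.2, -0.4]
width: 0.408
grip_force: 0.0
t: 9.47
ee_pos: [0.5537, -0.1575, 0.2201]
eef_rot: [-3.141, 0.001, 2.918]
force: [0.2, -0.8, 0.3]
width: 0.41
grip_force: 0.0
0.07056378082205784 -11.458467714917866 [ 0.66755492  0.5445366  -0.71355255  1.94739418  0.48163307  0.82416587
  1.03674832]
```

```bash
python3 -m jog '[{"dr":[0,0,4],"slide":[0.02,-0.49,0],"jaw":3.5},{"dr":[0,0,8],"slide":[0.07,-0.97,0],"jaw":3.5},{"dr":[0,0,12],"slide":[0.15,-1.46,0],"jaw":3.5},{"dr":[0,0,12],"slide":[0.15,-1.46,0],"jaw":3.5}]'|grep -E "pos|rot|^force"
for i in 1 2 3; do python3 -m jog '[{"dr":[0,0,2],"slide":[0,-0.24,0],"jaw":3.5},{"dr":[0,0,4],"slide":[0.02,-0.49,0],"jaw":3.5},{"dr":[0,0,4],"slide":[0.02,-0.49,0],"jaw":3.5}]'|grep -E "pos|rot|^force"; done
```

```text
ee_pos: [0.5488, -0.1709, 0.2198]
eef_rot: [-3.141, 0.001, 2.713]
force: [-0.3, -0.9, 1.0]
ee_pos: [0.5465, -0.175, 0.2194]
eef_rot: [-3.142, 0.0, 2.642]
force: [0.3, -0.5, -1.1]
ee_pos: [0.544, -0.1792, 0.2193]
eef_rot: [3.141, 0.0, 2.571]
force: [-0.1, 0.4, -0.6]
ee_pos: [0.5414, -0.183, 0.2194]
eef_rot: [3.141, 0.0, 2.501]
force: [1.7, 2.2, -0.7]
```

```bash

for i in 1 2; do python3 -m jog '[{"dr":[0,0,2],"slide":[0,-0.24,0],"jaw":3.5},{"dr":[0,0,3],"slide":[0.01,-0.37,0],"jaw":3.5},{"dr":[0,0,3],"slide":[0.01,-0.37,0],"jaw":3.5}]'|grep -E "pos|rot|^force"; done
```

```text
ee_pos: [0.539, -0.1863, 0.2194]
eef_rot: [3.142, 0.001, 2.45]
force: [1.9, 2.5, 0.8]
ee_pos: [0.5365, -0.1893, 0.2194]
eef_rot: [-3.142, 0.001, 2.397]
force: [2.9, 2.2, 1.2]
```

The force levels off at about 3.5 N, so the screw is opening. It engaged at tool yaw ≈2.51, so the target is yaw ≈0.41. Continuing the arc.

```bash
python3 -m jog '[{"dr":[0,0,5],"slide":[0.03,-0.61,0],"jaw":3.5},{"dr":[0,0,10],"slide":[0.11,-1.22,0],"jaw":3.5},{"dr":[0,0,15],"slide":[0.24,-1.81,0],"jaw":3.5},{"dr":[0,0,20],"slide":[0.42,-2.39,0],"jaw":3.5},{"dr":[0,0,25],"slide":[0.66,-2.96,0],"jaw":3.5},{"dr":[0,0,30],"slide":[0.94,-3.5,0],"jaw":3.5},{"dr":[0,0,35],"slide":[1.27,-4.01,0],"jaw":3.5},{"dr":[0,0,40],"slide":[1.64,-4.5,0],"jaw":3.5},{"dr":[0,0,45],"slide":[2.05,-4.95,0],"jaw":3.5},{"dr":[0,0,50],"slide":[2.5,-5.36,0],"jaw":3.5}]'
python3 -c "
from h import *
s=observe();p=s['ee_pos'][:2]-[.4845,-.1435];print(np.hypot(*p),np.degrees(np.arctan2(p[1],p[0])),np.degrees(s['eef_rot'][2]),s['qpos'])"
```

```text
t: 11.88
ee_pos: [0.4821, -0.2124, 0.2195]
eef_rot: [3.14, 0.001, 1.521]
force: [5.4, -0.5, -1.6]
width: 0.406
grip_force: 2.3
0.06895672342478505 -92.02413474595369 87.17025277124839 [ 0.55564833  0.42234778 -0.33841061  2.06872338  0.21866363  0.68211606
  0.02503175]
```

```bash
python3 -m jog '[{"dr":[0,0,5],"slide":[0.03,-0.61,0],"jaw":3.5},{"dr":[0,0,10],"slide":[0.11,-1.22,0],"jaw":3.5},{"dr":[0,0,15],"slide":[0.24,-1.81,0],"jaw":3.5},{"dr":[0,0,20],"slide":[0.42,-2.39,0],"jaw":3.5},{"dr":[0,0,25],"slide":[0.66,-2.96,0],"jaw":3.5},{"dr":[0,0,30],"slide":[0.94,-3.5,0],"jaw":3.5},{"dr":[0,0,35],"slide":[1.27,-4.01,0],"jaw":3.5},{"dr":[0,0,40],"slide":[1.64,-4.5,0],"jaw":3.5},{"dr":[0,0,45],"slide":[2.05,-4.95,0],"jaw":3.5},{"dr":[0,0,50],"slide":[2.5,-5.36,0],"jaw":3.5}]'
python3 -c "
from h import *
s=observe();p=s['ee_pos'][:2]-[.4845,-.1435];print(np.hypot(*p),np.degrees(np.arctan2(p[1],p[0])),np.degrees(s['eef_rot'][2]),s['qpos'])"
```

```text
t: 12.72
ee_pos: [0.4296, -0.185, 0.2195]
eef_rot: [3.14, -0.0, 0.649]
force: [5.6, -1.9, -1.9]
width: 0.407
grip_force: 2.1
0.06880655632224436 -142.94103424565952 37.161953887830315 [ 0.36581277  0.34228745 -0.10560863  2.20148608  0.06426023  0.59908684
 -0.70894955]
```

```bash
python3 -m jog '[{"dr":[0,0,5],"slide":[0.03,-0.61,0],"jaw":3.5},{"dr":[0,0,10],"slide":[0.11,-1.22,0],"jaw":3.5},{"dr":[0,0,14],"slide":[0.2,-1.69,0],"jaw":3.5},{"dr":[0,0,14],"slide":[0.2,-1.69,0],"jaw":3.5},{"dr":[0,0,14],"slide":[0.2,-1.69,0],"jaw":3.5}]'
python3 -m jog '[{"dr":[0,0,-4],"slide":[0,0.5,0],"jaw":3.5},{"dr":[0,0,-8],"slide":[0,1,0],"jaw":3.5},{"dr":[0,0,-8],"slide":[0,1,0],"jaw":3.5},{"dr":[0,0,-8],"slide":[0,1,-2],"jaw":3.5},{"dr":[0,0,-8],"slide":[0,1,-5],"jaw":3.5},{"dr":[0,0,-8],"slide":[0,1,-8],"jaw":3.5},{"dr":[0,0,-8],"slide":[0,1,-12],"jaw":3.5},{"dr":[0,0,-8],"slide":[0,1,-12],"jaw":3.5}]'
python3 - <<'E'
from h import *
a=grab_frame("side")[60:300,200:520,::-1]
cv2.imwrite("pics/c4.png",cv2.resize(a,(800,600)))
E
```

```text
t: 13.13
ee_pos: [0.4203, -0.1698, 0.2193]
eef_rot: [3.142, 0.001, 0.412]
force: [0.4, -1.2, -0.2]
width: 0.412
grip_force: 0.5
t: 13.8
ee_pos: [0.4263, -0.1795, 0.3451]
eef_rot: [3.136, -0.005, 0.547]
force: [1.7, -0.9, 0.3]
width: 0.412
grip_force: 0.0
```

View pics/c4.png

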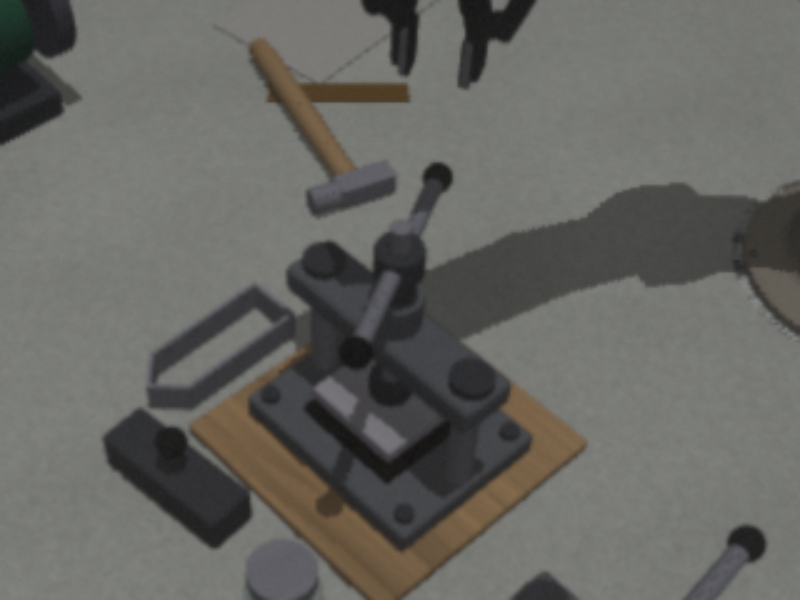

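```bash
python3 - <<'E'
from h import *
A=up("side",(374.8,131.2),.217);B=up("side",(342.4,200.4),.217);d=B-A
print(A,B,(A+B)/2,np.degrees(np.arctan2(d[1],d[0])))
b=up("side",(341.2,200.4),.217)-(A+B)/2;print(np.degrees(np.arctan2(b[1],b[0])))
E
```

```text
[ 0.40691979 -0.18770648] [ 0.56523269 -0.09803471] [ 0.48607624 -0.14287059] 29.528131858522155
28.345110038092788
```

The picture shows the gripper clear of the press and the balls at crop (437,178) and (356,351). The bar has turned about 179° from the stop. Less the 52° of play, that leaves about 127° on the screw, or about 8.5 mm, which is within tolerance.

```bash
python3 -c "
from bench import *
print(close_job())"
```

```text
the job is handed in; nothing more can be done
None
```

The press on the large board opens clockwise; I turned its screw about 127° past the play, so the plate should stand about 8.4 mm above the pad (worked out from the bar's angle, not measured directly). I then let go with the gripper clear, the spare press and bystanders untouched, and handed the job in; no verdict came back.

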